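# Unlock the test unit with the square key

### The arm

A 7-joint arm with a two-finger parallel gripper is mounted at the origin on the work surface. World frame = base frame: x ahead of the robot, y to its left, z up, the work surface at z = 0. Lengths are in m, angles in rad, forces in N, time in s.
With the tool pointing down it reaches from about 0.4 to 0.85 m from the base axis. Payload 4.5 kg.
Tool frame: the origin (TCP) lies at the very end of the fingers, on their centre line; the grasp point (between the pads) lies 19 mm behind it (env.grasp_offset is the distance from the TCP to the grasp point, in m); z points along the fingers, y is the direction in which the jaws open and shut (so a half turn about z gives the same grasp; the last joint's range is limited). The gripper opens to 85 mm and grips with 20 to 120 N. Pads are 22 mm wide; open, the fingers measure 114 mm over their backs; the gripper's body (76 mm by 85 mm) begins 54 mm behind the grasp point. The pads swing forward as they close: fully open they stand 13 mm farther back than shut.
Start: joints at [-1.186, 0.689, -0.195, 1.565, 0.157, 0.902, -0.215], TCP at [0.215, 0.587, 0.231] pointing down, gripper open.
Joint ranges: [-3.01, 3.01], [-0.46, 2.08], [-1.47, 1.51], [0.13, 2.56], [-1, 4.14], [0.04, 2.09], [-2.66, 2.66]. Speed limits (rad/s): [2.57, 2.57, 3.14, 3.14, 3.14, 3.14, 3.14].

### API

Orientations are given as a 3x3 rotation matrix whose columns are the frame's x, y, z axes.
In Python, from rig import readout, viewer, ticket, env gives the robot as it stands.
- The arm moves only by the shell command python3 -m inch 'ROWS' [OPENING]. ROWS is JSON, a list of rows, each an object of numbers: "tx", "ty", "tz": the shift along the tool's x, y, z in cm; "spin": the turn about the tool's z in degrees. In form: [{"tx": .., "ty": .., "tz": .., "spin": ..}, ...]. A call has 1 to 5 rows; each row shifts and turns the pose as measured when the row begins, along the tool's axes as they then stand; what a row does not reach is not made up. A row lasts 1/12 s, in which the tool goes at most 41.7 mm and 7.16 degrees, less where a joint would pass 70% of its speed; a pose out of reach is approached as far as the arm can. A call is refused whole if a number of a shift passes 4.17 or a number of a turn 7.16, either way. A call with a gripper value outside its range is refused whole. OPENING is the opening, from 0 (shut) to 1 (fully open), set as the call begins (- or left out, the last holds). The fingers move at their own pace and stop on an object; the grip force is fixed at half the most. Time passes only in rows, so rows that do not move let the fingers close. It gives the time, the measured TCP pose, the force and the opening at its end, in the units of the state.
- readout.get_obs(): the state, without advancing time (a new reading comes with each control period).
- viewer.grab_frame(name): name is "side" or "top"; returns the picture (400x640x3 uint8, red, green, blue); there is no depth.
- viewer.get_calibration(name): a dict with "camera_matrix" (3x3 intrinsics, pixels), "distortion" ([k1, k2, p1, p2, k3] as OpenCV has them; the pictures are not rectified), "R" (3x3) and "t" (3): a world point X has camera coordinates R X + t. Camera axes: x right, y down, z forward; pixel columns grow to the right and rows downward; lengths in m; the calibration is good to about 2 mm. A picture is of the moment at which its call begins. get_calibration takes no time and is no camera call.
- ticket.hand_in(): hands the job in, once; it reports no verdict.
The state is a dict: "t": time; "q": joint angles; "qd": joint speeds; "effort": joint torques, N m; "position": TCP position; "tcp_rot": TCP orientation; "contact_force": force on the tool from outside, world axes, zero at the start; "ft_torque": the same for the moment, N m; "finger_gap": finger opening in m.
Only numpy, scipy, OpenCV 4.12 (cv2) and the standard library are available. Lean on these libraries where they do the work, as an engineer would, in place of code of your own. Each camera call takes 0.05 s, during which the arm holds its last target.

### The job

Unlock the lid of the flat metal test unit: take the key with the square shank out of the key stand, put it fully home in the square recessed socket in the unit's top, and turn it a quarter turn clockwise as seen from above. Leave the key standing in the lock, let go of it, and leave the round-shanked key where it hangs in the stand.

Things in the scene. Friction and masses are not known exactly. Their poses are not given: they have to be found in the camera images.
- square_key_handle (a point): Key to use; hangs upright by its collar in the stand (wooden top 60 mm high, 30 mm holes); lifts straight out by 40 mm. Point: middle of its black bar handle, 70 long (x), 14 wide (y; grip here), 24 high (z up). Below it: 40 mm square steel collar, top 26 and underside 31 below the point; shank 16 square, flats along x, y; tip 66 below, last 8 tapered to 10. Square stub on top. 0.16 kg.
- round_key_handle (a point): The other key, 110 mm away in the stand's other hole, to be left alone: same black 70 x 14 x 24 mm bar handle (x, y, z up), but a round collar of 42 mm diameter, a round shank of 16 mm diameter and a round stub on top. The point is the middle of its handle bar.
- socket (a point): Mouth centre of the 20 mm square socket, 32 deep, flats along x, y (turn with the core), z up; 8 mm below the top (70 mm high) of the fixed unit, 240 x 260 mm, in a round well of 34 mm. Key enters in any of 4 quarter positions; home when its collar rests on the unit's top, handle middle 39 mm above this point. The second well, with a round hole, is not used.
- lock (a joint): Angle of the lock's core round the socket, rad: 0 to 0.15 at the start, grows clockwise seen from above, stops at 1.3 (unlocked). Takes about 0.1 N m and stays where left. The key has up to 0.3 rad of play in the socket before it drives the core, so a quarter turn of the key (1.5 rad) brings the core near its stop.
Mind the look-alikes: they are no part of the job. Leave any blue or purple look-alike of the part that bears square_key_handle alone.

How it is judged:
On the way, in this order (a step that is already met when the one before it is completed fails the run):
1. the square key is down in the square socket, the lock not yet turned (z of square_key_handle in the frame of socket below 0.049 m and horizontal distance between square_key_handle and socket below 0.012 m and value of joint lock below 0.5 rad), for 0.1 s.
2. the lock is turned clockwise with the key in it (value of joint lock above 0.85 rad and z of square_key_handle in the frame of socket below 0.052 m and horizontal distance between square_key_handle and socket below 0.014 m), for 0.1 s.
At the end, for the whole second after the job is handed in: The lock's core is turned clockwise to at least 0.85 rad; the square key stands in the square socket within 10 mm of fully home, its handle within 12 mm of the lock's axis and within 0.2 rad of upright, released; the round key is within 30 mm of where it started (value of joint lock above 0.85 rad and z of square_key_handle in the frame of socket below 0.049 m and horizontal distance between square_key_handle and socket below 0.012 m and angle between square_key_handle's own z axis and vertical below 0.2 rad and distance of round_key_handle from where it was at the start of the episode below 0.03 m); the robot touches nothing.
It fails at once if the round-shanked key is taken out or pushed away (distance of round_key_handle from where it was at the start of the episode above 0.03 m).
It also fails if it takes over 46 s, if anything falls off the work surface, if the arm or the gripper's body presses on something with over 40 N, if the wrist force passes 120 N, or if a joint passes its speed limit or range.

## Working session

There is one attempt and no reset: what is moved stays moved. The work goes in short steps, Python scripts to look and compute and a shell command to move; the robot and the scene stay as the last step left them, time stands still between calls to the robot, and variables do not carry over. Pictures are saved under pics/ and viewed, and the job is handed in when it is done.

```bash
mkdir -p pics; ls; python3 - <<'E'
from rig import readout, viewer, ticket, env
import cv2,numpy as np
o=readout.get_obs()
for k in o: print(k,np.round(o[k],3).tolist())
print(env.grasp_offset)
for n in("top","side"):
    cv2.imwrite(f"pics/{n}0.png",viewer.grab_frame(n)[:,:,::-1]); c=viewer.get_calibration(n); print(n,{k:np.round(c[k],4).tolist() for k in c})
E
```

```text
pics
t 0.0
q [-1.186, 0.69, -0.195, 1.566, 0.157, 0.902, -0.215]
qd [-0.001, 0.0, 0.001, -0.001, 0.001, 0.0, 0.0]
effort [0.0, -53.96, -1.267, -15.854, 0.009, 0.01, 0.0]
position [0.215, 0.586, 0.23]
tcp_rot [[-0.939, 0.344, -0.001], [0.344, 0.939, -0.002], [-0.0, -0.002, -1.0]]
contact_force [0.334, -0.774, -0.144]
ft_torque [0.051, 0.019, -0.023]
finger_gap 0.085
0.0187
top {'camera_matrix': [[386.7233, 0.0, 318.5499], [0.0, 386.7233, 200.7382], [0.0, 0.0, 1.0]], 'distortion': [-0.0426, 0.0, 0.0, 0.0, 0.0], 'R': [[-0.0266, -0.9996, -0.009], [-0.9955, 0.0273, -0.091], [0.0912, 0.0065, -0.9958]], 't': [-0.0626, 0.56, 0.7208]}
side {'camera_matrix': [[409.236, 0.0, 324.9651], [0.0, 409.236, 203.1651], [0.0, 0.0, 1.0]], 'distortion': [-0.0801, 0.0, 0.0, 0.0, 0.0], 'R': [[-0.9797, -0.2005, -0.0032], [-0.1076, 0.5391, -0.8354], [0.1692, -0.8181, -0.5497]], 't': [0.5459, 0.191, 0.782]}
```

View pics/top0.png

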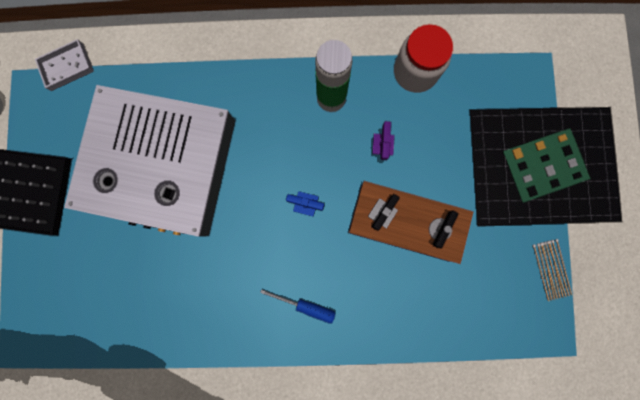

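View pics/side0.png

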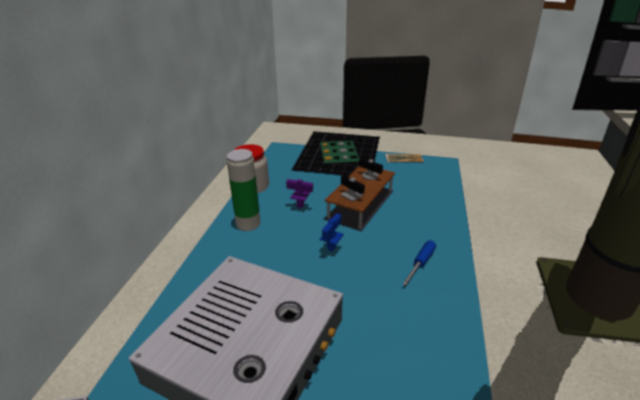

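The square key is at about (384,212) in the top view and the round one at (444,229). The square socket is the one at about (168,193), and (106,181) looks round. I'll zoom in to check.

```bash
python3 - <<'E'
import cv2,numpy as np
a=cv2.imread("pics/top0.png");b=cv2.imread("pics/side0.png")
def c(im,x,y,w,h,s,n): cv2.imwrite(n,cv2.resize(im[y:y+h,x:x+w],None,fx=s,fy=s,interpolation=cv2.INTER_CUBIC))
c(a,345,175,130,95,6,"pics/z1.png"); c(a,80,155,120,60,6,"pics/z2.png"); c(b,320,150,90,85,7,"pics/z3.png"); c(b,220,280,130,115,5,"pics/z4.png")
E
```

```text
(no output)
```

View pics/z1.png

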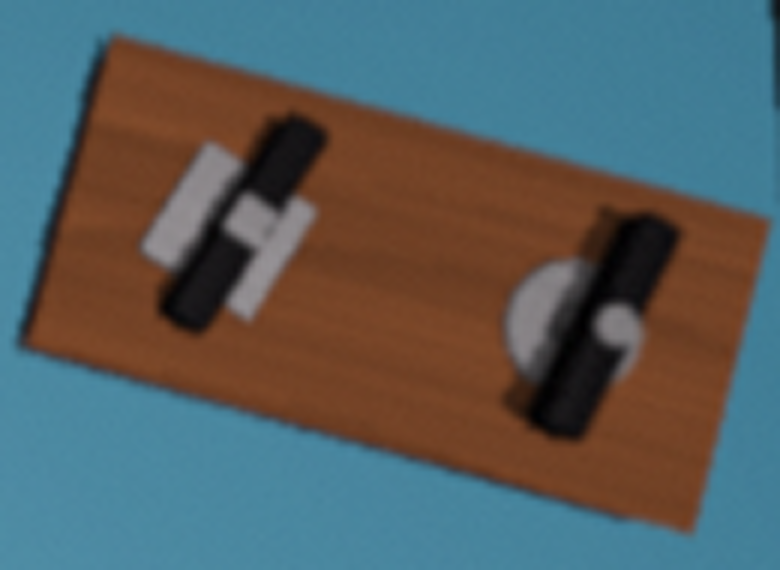

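View pics/z2.png

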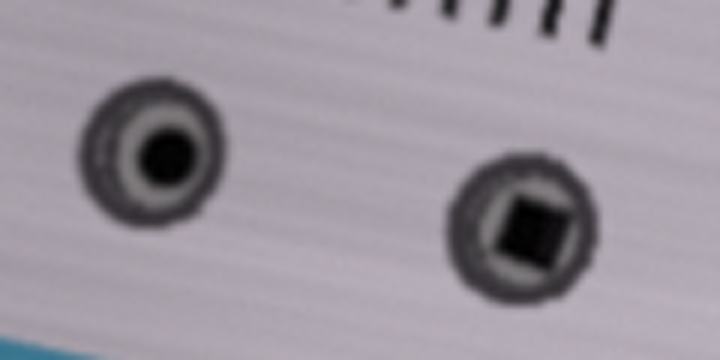

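View pics/z3.png

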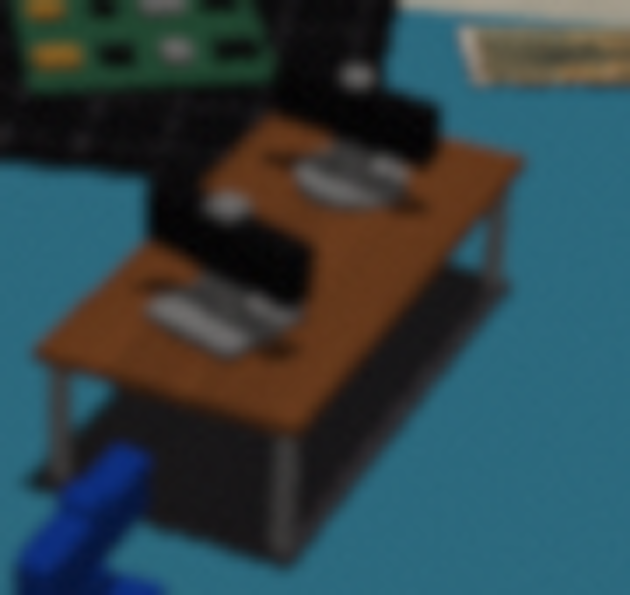

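View pics/z4.png

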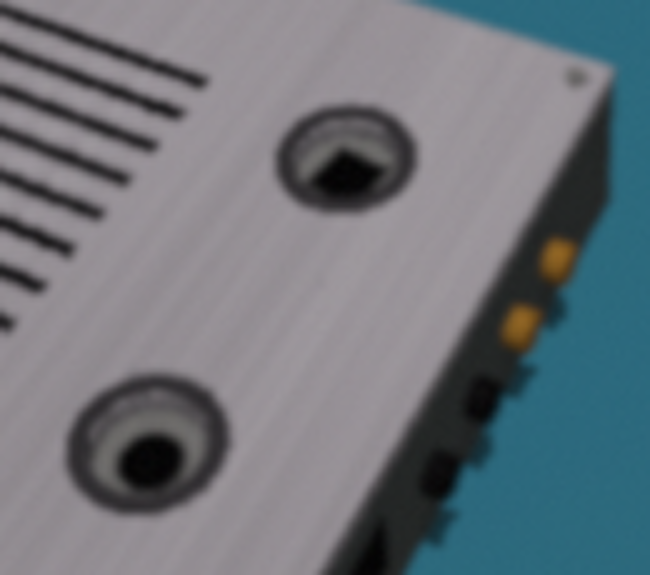

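```bash
cat > h.py <<'E'
from rig import readout, viewer
import cv2,numpy as np
def ray(n,p,z):
    c=viewer.get_calibration(n);K=np.array(c["camera_matrix"]);R=np.array(c["R"]);t=np.array(c["t"])
    u=cv2.undistortPoints(np.array(p,float).reshape(-1,1,2),K,np.array(c["distortion"])).reshape(-1,2)
    C=-R.T@t; d=np.c_[u,np.ones(len(u))]@R
    s=(z-C[2])/d[:,2]; return C+d*s[:,None]
def proj(n,X):
    c=viewer.get_calibration(n);R=np.array(c["R"])
    return cv2.projectPoints(np.array(X,float).reshape(-1,1,3),cv2.Rodrigues(R)[0],np.array(c["t"]),np.array(c["camera_matrix"]),np.array(c["distortion"]))[0].reshape(-1,2)
def src(p,x,y,s): return (np.array(p,float)+.5)/s-.5+[x,y]
def edges(P):
    for i in range(len(P)):
        e=P[(i+1)%len(P)]-P[i]; print("  edge",round(np.hypot(*e[:2])*1e3,1),round(np.degrees(np.arctan2(e[1],e[0])),1))
E
python3 - <<'E'
from h import *
np.set_printoptions(precision=4,suppress=True)
for n,p in(("top",src([(210,142),(142,248),(250,320),(316,208)],345,175,6)),("side",src([(145,308),(228,357),(298,322),],320,150,7))):
    P=ray(n,p,.065);print("collar",n,P[:,:2].tolist(),P.mean(0));edges(P)
print("side mid",) 
P=ray("side",src([(145,308),(298,322)],320,150,7),.065);print(P.mean(0))
for n,p in(("top",src([(522,229)],80,155,6)),("side",src([(346,158)],220,280,5))): print("well",n,ray(n,p,.07))
P=ray("top",src([(517,190),(575,205),(552,270),(493,250)],80,155,6),.062);print("sock",P.mean(0));edges(P)
# unit corners / round well
for n,p in(("top",src([(152,153)],80,155,6)),("side",src([(149,444)],220,280,5))): print("rwell",n,ray(n,p,.07))
P=ray("top",[(97,86),(233,113),(206,236),(66,207)],.07);print("unit");edges(P)
# handle ends top
P=ray("top",src([(308,127),(184,318)],345,175,6),.103);print("handle",P,P.mean(0));edges(P)
# round collar
print("round stub",ray("top",src([(618,325)],345,175,6),.108),"sq stub",ray("top",src([(250,220)],345,175,6),.108))
E
```

```text
collar top [[0.555914642051663, -0.189531773797824], [0.5242212344679992, -0.1676003035947863], [0.5015468111778064, -0.19943937017765961], [0.5349069879446866, -0.2209226435987286]] [ 0.5291 -0.1944  0.065 ]
  edge 38.5 145.3
  edge 39.1 -125.5
  edge 39.7 -32.8
  edge 37.8 56.2
collar side [[0.5570766440141147, -0.18564424150411052], [0.5243154174924555, -0.1603808619193371], [0.503924591684186, -0.18699898360998501]] [ 0.5284 -0.1777  0.065 ]
  edge 41.4 142.4
  edge 33.5 -127.5
  edge 53.2 1.5
side mid
[ 0.5305 -0.1863  0.065 ]
well top [[0.5763 0.2004 0.07  ]]
well side [[0.5769 0.2022 0.07  ]]
sock [0.5773 0.1998 0.062 ]
  edge 19.0 -105.9
  edge 21.2 160.6
  edge 19.8 70.1
  edge 19.9 -21.7
rwell top [[0.6033 0.3174 0.07  ]]
rwell side [[0.6036 0.3195 0.07  ]]
unit
  edge 269.6 -103.5
  edge 232.5 167.5
  edge 270.3 77.2
  edge 236.1 -12.7
handle [[ 0.5559 -0.2122  0.103 ]
 [ 0.502  -0.1743  0.103 ]] [ 0.529  -0.1932  0.103 ]
  edge 65.9 144.9
  edge 65.9 -35.1
round stub [[ 0.4964 -0.2971  0.108 ]] sq stub [[ 0.5293 -0.1935  0.108 ]]
```

```bash
cat > plan.py <<'E'
import sys
from h import *
def plan(x,y,z,psi):
    o=readout.get_obs();R=np.array(o["tcp_rot"]);p=np.array(o["position"])
    a=np.degrees(np.arctan2(R[1,0],R[0,0])); d=R.T@(np.array([x,y,z])-p)*100
    print("t",round(o["t"],2),"pos",p.round(4),"yaw",a.round(2),"tilt",np.degrees(np.arccos(-R[2,2])).round(2),"shift cm",d.round(2),"spin",round((a-psi+180)%360-180,2),"F",np.round(o["contact_force"],1),"M",np.round(o["ft_torque"],2),"gap",round(float(o["finger_gap"]),4),"q7",round(o["q"][6],2))
if __name__=="__main__": plan(*map(float,sys.argv[1:]))
E
python3 plan.py .529 -.194 .23 145.3
```

```text
t 0.1 pos [0.2146 0.5864 0.2306] yaw 159.9 tilt 0.1 shift cm [-56.34 -62.48   0.17] spin 14.6 F [ 0.2  0.7 -0.3] M [-0.01 -0.02  0.03] gap 0.0857 q7 -0.22
```

```bash
python3 -m inch '[{"tx":-2.6,"ty":-2.9},{"tx":-2.6,"ty":-2.9},{"tx":-2.6,"ty":-2.9},{"tx":-2.6,"ty":-2.9},{"tx":-2.6,"ty":-2.9}]' 0.7; python3 plan.py .529 -.194 .23 145.3
```

```text
t 0.1 pos [0.2146 0.5864 0.2306] yaw 159.9 tilt 0.1 shift cm [-56.34 -62.48   0.17] spin 14.6 F [ 0.2  0.7 -0.3] M [-0.01 -0.02  0.03] gap 0.0857 q7 -0.22invalid input at $[0]: expected keys tx, ty, tz, spin
```

```bash
python3 -m inch '[{"tx":-2.6,"ty":-2.9},{"tx":-2.6,"ty":-2.9},{"tx":-2.6,"ty":-2.9},{"tx":-2.6,"ty":-2.9},{"tx":-2.6,"ty":-2.9}]'; python3 plan.py .529 -.194 .23 145.3
```

```text
t 0.1 pos [0.2146 0.5864 0.2306] yaw 159.9 tilt 0.1 shift cm [-56.34 -62.48   0.17] spin 14.6 F [ 0.2  0.7 -0.3] M [-0.01 -0.02  0.03] gap 0.0857 q7 -0.22invalid input at $[0]: expected keys tx, ty, tz, spin
```

All four keys are required in every row.

```bash
python3 -m inch '[{"tx":-2.6,"ty":-2.9,"tz":0,"spin":0},{"tx":-2.6,"ty":-2.9,"tz":0,"spin":0},{"tx":-2.6,"ty":-2.9,"tz":0,"spin":0},{"tx":-2.6,"ty":-2.9,"tz":0,"spin":0},{"tx":-2.6,"ty":-2.9,"tz":0,"spin":0}]' 0.7; python3 plan.py .529 -.194 .23 145.3
```

```text
t: 0.52
position: [0.2818, 0.409, 0.2271]
tcp_rot: [[-0.945, 0.328, -0.007], [0.328, 0.945, 0.006], [0.008, 0.004, -1.0]]
contact_force: [1.4, 0.7, -0.1]
finger_gap: 0.0597
t 0.52 pos [0.2818 0.409  0.2271] yaw 160.84 tilt 0.52 shift cm [-43.13 -48.85  -0.83] spin 15.54 F [ 1.4  0.7 -0.1] M [ 0.02 -0.07  0.01] gap 0.0597 q7 -0.0
```

```bash
python3 -m inch '[{"tx":-2.6,"ty":-2.9,"tz":0,"spin":0},{"tx":-2.6,"ty":-2.9,"tz":0,"spin":0},{"tx":-2.6,"ty":-2.9,"tz":0,"spin":0},{"tx":-2.6,"ty":-2.9,"tz":0,"spin":0},{"tx":-2.6,"ty":-2.9,"tz":0,"spin":0}]'; python3 -m inch '[{"tx":-2.6,"ty":-2.9,"tz":0,"spin":0},{"tx":-2.6,"ty":-2.9,"tz":0,"spin":0},{"tx":-2.6,"ty":-2.9,"tz":0,"spin":0},{"tx":-2.6,"ty":-2.9,"tz":0,"spin":0},{"tx":-2.6,"ty":-2.9,"tz":0,"spin":0}]'; python3 plan.py .529 -.194 .23 145.3
```

```text
t: 0.93
position: [0.3581, 0.2196, 0.2248]
tcp_rot: [[-0.946, 0.325, -0.008], [0.325, 0.946, 0.004], [0.009, 0.001, -1.0]]
contact_force: [1.6, -0.3, -0.4]
finger_gap: 0.0601
t: 1.35
position: [0.435, 0.0303, 0.2231]
tcp_rot: [[-0.946, 0.324, -0.009], [0.324, 0.946, 0.003], [0.01, 0.0, -1.0]]
contact_force: [1.0, 0.6, 0.4]
finger_gap: 0.06
t 1.35 pos [0.435  0.0303 0.2231] yaw 161.09 tilt 0.57 shift cm [-16.16 -18.17  -0.86] spin 15.79 F [1.  0.6 0.4] M [ 0.01 -0.03  0.04] gap 0.06 q7 0.81
```

```bash
python3 -m inch '[{"tx":-2.6,"ty":-2.9,"tz":0,"spin":0},{"tx":-2.6,"ty":-2.9,"tz":0,"spin":0},{"tx":-2.6,"ty":-2.9,"tz":0,"spin":0},{"tx":-2.6,"ty":-2.9,"tz":0,"spin":0},{"tx":0,"ty":0,"tz":0,"spin":0}]'; python3 -m inch '[{"tx":0,"ty":0,"tz":0,"spin":5.3},{"tx":0,"ty":0,"tz":0,"spin":5.3},{"tx":0,"ty":0,"tz":0,"spin":5.3},{"tx":0,"ty":0,"tz":0,"spin":0}]'; python3 plan.py .529 -.194 .13 145.3
```

```text
t: 1.77
position: [0.4982, -0.1315, 0.2209]
tcp_rot: [[-0.942, 0.337, -0.009], [0.337, 0.942, -0.001], [0.008, -0.004, -1.0]]
contact_force: [0.7, -0.2, 0.3]
finger_gap: 0.0599
t: 2.1
position: [0.4973, -0.1367, 0.219]
tcp_rot: [[-0.8, 0.601, -0.012], [0.601, 0.8, -0.001], [0.008, -0.008, -1.0]]
contact_force: [-0.9, -0.4, 1.1]
finger_gap: 0.0602
t 2.1 pos [ 0.4973 -0.1367  0.219 ] yaw 143.09 tilt 0.66 shift cm [-6.05 -2.61  8.87] spin -2.21 F [-0.9 -0.4  1.1] M [-0.01  0.02  0.  ] gap 0.0602 q7 0.92
```

```bash
python3 -m inch '[{"tx":-3.0,"ty":-1.3,"tz":0,"spin":-2.2},{"tx":-3.0,"ty":-1.3,"tz":0,"spin":0},{"tx":0,"ty":0,"tz":2.8,"spin":0},{"tx":0,"ty":0,"tz":2.8,"spin":0},{"tx":0,"ty":0,"tz":0,"spin":0}]'; python3 plan.py .529 -.194 .13 145.3;python3 - <<'E'
from h import *
for n in("top","side"): cv2.imwrite(f"pics/{n}1.png",viewer.grab_frame(n)[:,:,::-1])
a=cv2.imread("pics/top1.png")[150:290,300:500];cv2.imwrite("pics/z5.png",cv2.resize(a,None,fx=4,fy=4,interpolation=2))
E
```

```text
t: 2.52
position: [0.5323, -0.1932, 0.1616]
tcp_rot: [[-0.833, 0.554, -0.009], [0.554, 0.833, -0.002], [0.006, -0.007, -1.0]]
contact_force: [-0.3, -0.1, -0.4]
finger_gap: 0.0598
t 2.52 pos [ 0.5323 -0.1932  0.1616] yaw 146.36 tilt 0.54 shift cm [ 0.21 -0.22  3.16] spin 1.06 F [-0.3 -0.1 -0.4] M [ 0.02  0.02 -0.07] gap 0.0598 q7 1.03
```

View pics/z5.png

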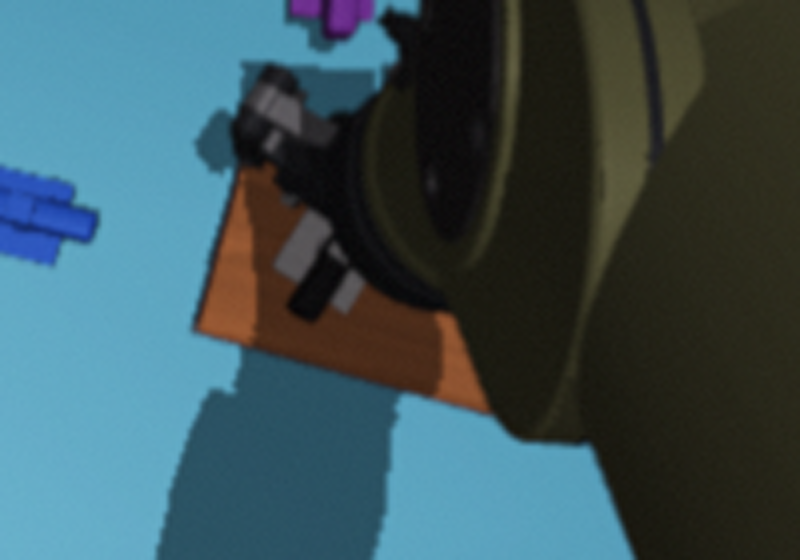

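View pics/side1.png

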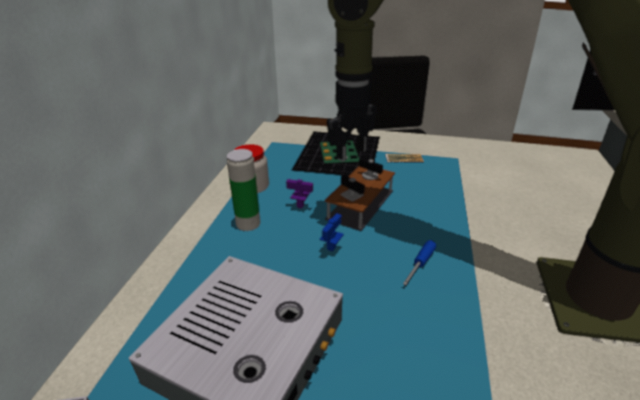

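The gripper hangs over the square key, which sits near (320,270) in the zoom. The round key and the blue and purple look-alikes are clear. Next I'll centre and go down.

```bash
python3 -m inch '[{"tx":0.2,"ty":-0.2,"tz":0,"spin":1},{"tx":0,"ty":0,"tz":1.5,"spin":0},{"tx":0,"ty":0,"tz":1.5,"spin":0},{"tx":0,"ty":0,"tz":0,"spin":0}]'; python3 plan.py .529 -.194 .072 145.3;python3 - <<'E'
from h import *
for n in("top","side"):
  cv2.imwrite(f"pics/{n}2.png",viewer.grab_frame(n)[:,:,::-1])
a=cv2.imread("pics/side2.png")[110:230,300:420];cv2.imwrite("pics/z6.png",cv2.resize(a,None,fx=5,fy=5,interpolation=2))
E
```

```text
t: 2.95
position: [0.5343, -0.1919, 0.1412]
tcp_rot: [[-0.824, 0.566, 0.005], [0.566, 0.824, -0.005], [-0.007, -0.001, -1.0]]
contact_force: [-0.2, -0.5, 0.7]
finger_gap: 0.0595
t 2.95 pos [ 0.5343 -0.1919  0.1412] yaw 145.5 tilt 0.39 shift cm [ 0.37 -0.47  6.91] spin 0.2 F [-0.2 -0.5  0.7] M [ 0.02  0.06 -0.02] gap 0.0595 q7 1.0
```

View pics/z6.png

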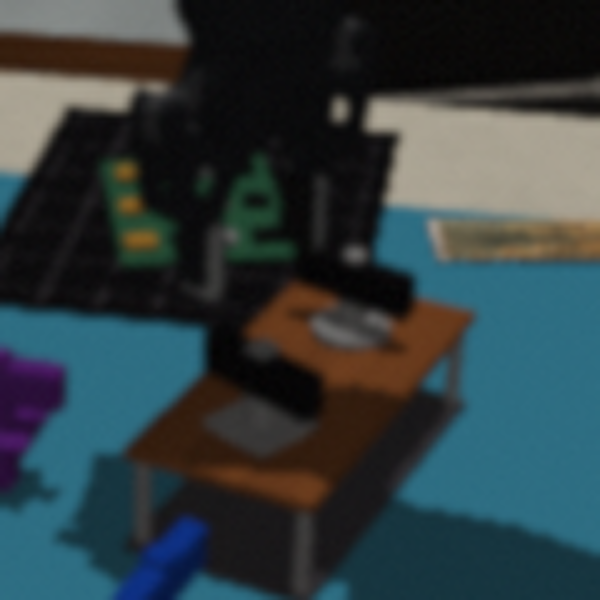

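```bash
python3 -m inch '[{"tx":0.4,"ty":-0.5,"tz":0,"spin":0},{"tx":0,"ty":0,"tz":0.5,"spin":0},{"tx":0,"ty":0,"tz":1,"spin":0},{"tx":0,"ty":0,"tz":0,"spin":0},{"tx":0,"ty":0,"tz":0,"spin":0}]'; python3 plan.py .529 -.194 .072 145.3
```

```text
t: 3.47
position: [0.5313, -0.1948, 0.1312]
tcp_rot: [[-0.824, 0.566, 0.015], [0.566, 0.824, -0.008], [-0.017, 0.002, -1.0]]
contact_force: [-0.2, 0.3, 0.2]
finger_gap: 0.0598
t 3.47 pos [ 0.5313 -0.1948  0.1312] yaw 145.5 tilt 0.97 shift cm [ 0.33 -0.07  5.92] spin 0.2 F [-0.2  0.3  0.2] M [ 0.03 -0.    0.  ] gap 0.0598 q7 1.0
```

```bash
python3 -m inch '[{"tx":0.3,"ty":0,"tz":0,"spin":0},{"tx":0,"ty":0,"tz":1.5,"spin":0},{"tx":0,"ty":0,"tz":1.5,"spin":0},{"tx":0,"ty":0,"tz":0,"spin":0},{"tx":0,"ty":0,"tz":0,"spin":0}]'; python3 plan.py .529 -.194 .072 145.3
```

```text
t: 3.88
position: [0.5296, -0.193, 0.101]
tcp_rot: [[-0.824, 0.566, 0.017], [0.566, 0.824, -0.008], [-0.018, 0.003, -1.0]]
contact_force: [0.7, 1.5, -0.8]
finger_gap: 0.06
t 3.88 pos [ 0.5296 -0.193   0.101 ] yaw 145.5 tilt 1.05 shift cm [ 0.04 -0.13  2.9 ] spin 0.2 F [ 0.7  1.5 -0.8] M [ 0.    0.01 -0.02] gap 0.06 q7 0.98
```

```bash
python3 -m inch '[{"tx":0,"ty":-0.1,"tz":0.8,"spin":0},{"tx":0,"ty":0,"tz":1,"spin":0},{"tx":0,"ty":0,"tz":1,"spin":0},{"tx":0,"ty":0,"tz":0,"spin":0},{"tx":0,"ty":0,"tz":0,"spin":0}]'; python3 plan.py .529 -.194 .072 145.3; python3 - <<'E'
from h import *
for n in("top","side"):
  cv2.imwrite(f"pics/{n}3.png",viewer.grab_frame(n)[:,:,::-1])
a=cv2.imread("pics/side3.png")[110:230,300:420];cv2.imwrite("pics/z7.png",cv2.resize(a,None,fx=5,fy=5,interpolation=2))
E
```

```text
t: 4.3
position: [0.5304, -0.1942, 0.0719]
tcp_rot: [[-0.824, 0.566, 0.019], [0.566, 0.824, -0.008], [-0.02, 0.004, -1.0]]
contact_force: [-0.3, 0.5, -0.2]
finger_gap: 0.0594
t 4.3 pos [ 0.5304 -0.1942  0.0719] yaw 145.5 tilt 1.18 shift cm [ 0.13 -0.06 -0.02] spin 0.2 F [-0.3  0.5 -0.2] M [-0.01 -0.02  0.01] gap 0.0594 q7 0.97
```

View pics/z7.png

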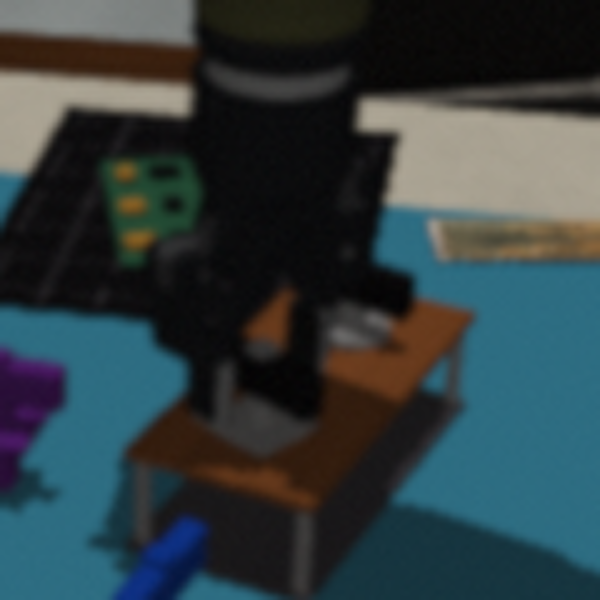

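The fingers straddle the handle, with pads at about (225,390) and (305,340), so I'll close.

```bash
python3 -m inch '[{"tx":0.1,"ty":0,"tz":0,"spin":0},{"tx":0,"ty":0,"tz":0,"spin":0},{"tx":0,"ty":0,"tz":0,"spin":0},{"tx":0,"ty":0,"tz":0,"spin":0},{"tx":0,"ty":0,"tz":0,"spin":0}]' 0; python3 -m inch '[{"tx":0,"ty":0,"tz":0,"spin":0},{"tx":0,"ty":0,"tz":0,"spin":0},{"tx":0,"ty":0,"tz":0,"spin":0}]';python3 plan.py .529 -.194 .072 145.3
```

```text
t: 4.82
position: [0.5302, -0.1937, 0.0734]
tcp_rot: [[-0.824, 0.566, 0.021], [0.566, 0.824, -0.009], [-0.022, 0.005, -1.0]]
contact_force: [0.6, 0.1, -2.0]
finger_gap: 0.0131
t: 5.07
position: [0.5299, -0.1937, 0.0733]
tcp_rot: [[-0.824, 0.566, 0.021], [0.566, 0.824, -0.008], [-0.022, 0.005, -1.0]]
contact_force: [0.1, -0.2, -0.6]
finger_gap: 0.013
t 5.07 pos [ 0.5299 -0.1937  0.0733] yaw 145.49 tilt 1.28 shift cm [ 0.06 -0.08  0.13] spin 0.19 F [ 0.1 -0.2 -0.6] M [-0.03 -0.02 -0.01] gap 0.013 q7 0.97
```

Gripped with a gap of 13 mm. Lifting now.

```bash
python3 -m inch '[{"tx":0,"ty":0,"tz":-1.5,"spin":0},{"tx":0,"ty":0,"tz":-2,"spin":0},{"tx":0,"ty":0,"tz":-2,"spin":0},{"tx":0,"ty":0,"tz":-2,"spin":0},{"tx":0,"ty":0,"tz":-2,"spin":0}]'; python3 -m inch '[{"tx":0,"ty":0,"tz":-2,"spin":0},{"tx":0,"ty":0,"tz":0,"spin":0},{"tx":0,"ty":0,"tz":0,"spin":0}]';python3 plan.py .5768 .2005 .17 161;python3 - <<'E'
from h import *
for n in("top","side"):
  cv2.imwrite(f"pics/{n}4.png",viewer.grab_frame(n)[:,:,::-1])
a=cv2.imread("pics/side4.png")[90:230,290:430];cv2.imwrite("pics/z8.png",cv2.resize(a,None,fx=4,fy=4,interpolation=2))
E
```

```text
t: 5.48
position: [0.5237, -0.1916, 0.1662]
tcp_rot: [[-0.824, 0.566, 0.008], [0.566, 0.825, -0.005], [-0.009, 0.0, -1.0]]
contact_force: [0.2, -0.1, -2.6]
finger_gap: 0.0132
t: 5.73
position: [0.525, -0.1921, 0.1905]
tcp_rot: [[-0.824, 0.566, 0.014], [0.566, 0.824, -0.007], [-0.015, 0.002, -1.0]]
contact_force: [0.2, 0.2, -2.5]
finger_gap: 0.0133
t 5.73 pos [ 0.525  -0.1921  0.1905] yaw 145.51 tilt 0.87 shift cm [17.99 35.29  1.86] spin -15.49 F [ 0.2  0.2 -2.5] M [ 0.02  0.06 -0.02] gap 0.0133 q7 1.03
```

View pics/z8.png

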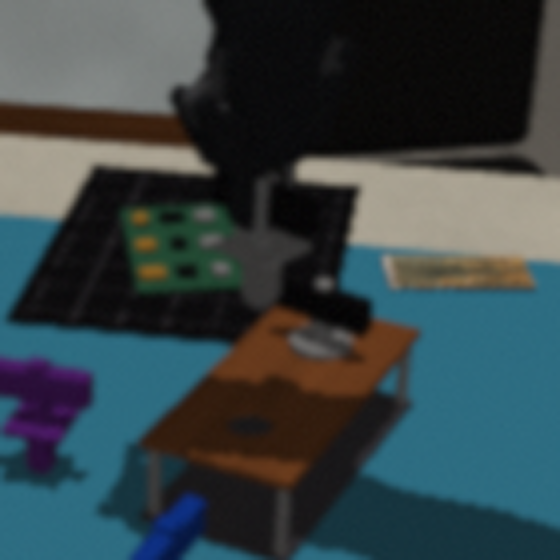

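```bash
python3 -m inch '[{"tx":0.8,"ty":1.6,"tz":0,"spin":0},{"tx":1.5,"ty":3,"tz":0,"spin":0},{"tx":1.5,"ty":3,"tz":0,"spin":0},{"tx":1.5,"ty":3,"tz":0,"spin":0},{"tx":1.5,"ty":3,"tz":0,"spin":0}]'; python3 -m inch '[{"tx":1.5,"ty":3,"tz":0,"spin":0},{"tx":1.5,"ty":3,"tz":0,"spin":0},{"tx":1.5,"ty":3,"tz":0,"spin":0},{"tx":1.5,"ty":3,"tz":0,"spin":0},{"tx":1.5,"ty":3,"tz":0,"spin":0}]';python3 plan.py .5768 .2005 .17 161
```

```text
t: 6.25
position: [0.5417, -0.0497, 0.1811]
tcp_rot: [[-0.812, 0.583, -0.001], [0.583, 0.812, -0.014], [-0.008, -0.012, -1.0]]
contact_force: [0.9, 0.0, -1.5]
finger_gap: 0.0129
t: 6.67
position: [0.5639, 0.1228, 0.1704]
tcp_rot: [[-0.812, 0.584, -0.015], [0.584, 0.812, -0.018], [0.001, -0.023, -1.0]]
contact_force: [0.9, 0.2, -1.4]
finger_gap: 0.0134
t 6.67 pos [0.5639 0.1228 0.1704] yaw 144.28 tilt 1.33 shift cm [ 3.49  7.06 -0.12] spin -16.72 F [ 0.9  0.2 -1.4] M [ 0.   -0.07  0.03] gap 0.0134 q7 0.5
```

```bash
python3 -m inch '[{"tx":1.5,"ty":3,"tz":0,"spin":0},{"tx":1.3,"ty":2.6,"tz":0,"spin":0},{"tx":0,"ty":0,"tz":0,"spin":-5.5},{"tx":0,"ty":0,"tz":0,"spin":-5.5},{"tx":0,"ty":0,"tz":0,"spin":-5.5}]'; python3 -m inch '[{"tx":0,"ty":0,"tz":0,"spin":0},{"tx":0,"ty":0,"tz":0,"spin":0}]';python3 plan.py .5768 .2005 .17 161
```

```text
t: 7.08
position: [0.5685, 0.203, 0.1599]
tcp_rot: [[-0.953, 0.301, -0.026], [0.302, 0.953, -0.014], [0.02, -0.021, -1.0]]
contact_force: [0.3, -0.5, -1.6]
finger_gap: 0.0132
t: 7.25
position: [0.5665, 0.2033, 0.1566]
tcp_rot: [[-0.954, 0.299, -0.031], [0.3, 0.954, -0.015], [0.025, -0.024, -0.999]]
contact_force: [-1.2, -0.9, -2.0]
finger_gap: 0.0132
t 7.25 pos [0.5665 0.2033 0.1566] yaw 162.55 tilt 1.97 shift cm [-1.03  0.01 -1.37] spin 1.55 F [-1.2 -0.9 -2. ] M [ 0.02 -0.05  0.  ] gap 0.0132 q7 0.64
```

```bash
python3 -m inch '[{"tx":-1,"ty":0,"tz":-0.8,"spin":1.5}]';python3 plan.py .5768 .2005 .17 161; python3 -m inch '[{"tx":0,"ty":0,"tz":0,"spin":0},{"tx":0,"ty":0,"tz":0,"spin":0}]';python3 plan.py .5768 .2005 .17 161;python3 -m inch '[{"tx":0,"ty":0,"tz":0,"spin":0},{"tx":0,"ty":0,"tz":0,"spin":0}]';python3 plan.py .5768 .2005 .17 161
```

```text
t: 7.33
position: [0.5727, 0.2006, 0.1619]
tcp_rot: [[-0.945, 0.324, -0.038], [0.325, 0.946, -0.017], [0.031, -0.028, -0.999]]
contact_force: [-0.5, 0.0, -1.7]
finger_gap: 0.0129
t 7.33 pos [0.5727 0.2006 0.1619] yaw 161.02 tilt 2.4 shift cm [-0.37  0.1  -0.83] spin 0.02 F [-0.5  0.  -1.7] M [-0.01  0.    0.01] gap 0.0129 q7 0.63
t: 7.5
position: [0.5743, 0.1989, 0.1613]
tcp_rot: [[-0.943, 0.331, -0.037], [0.332, 0.943, -0.018], [0.029, -0.029, -0.999]]
contact_force: [-0.6, -0.7, -2.5]
finger_gap: 0.0133
t 7.5 pos [0.5743 0.1989 0.1613] yaw 160.61 tilt 2.35 shift cm [-0.16  0.21 -0.88] spin -0.39 F [-0.6 -0.7 -2.5] M [ 0.06 -0.02 -0.01] gap 0.0133 q7 0.63
t: 7.67
position: [0.5735, 0.198, 0.1604]
tcp_rot: [[-0.942, 0.333, -0.038], [0.334, 0.942, -0.019], [0.03, -0.031, -0.999]]
contact_force: [0.3, 0.3, -1.8]
finger_gap: 0.0131
t 7.67 pos [0.5735 0.198  0.1604] yaw 160.48 tilt 2.46 shift cm [-0.2   0.31 -0.98] spin -0.52 F [ 0.3  0.3 -1.8] M [ 0.03 -0.05  0.02] gap 0.0131 q7 0.63
```

```bash
cat >> h.py <<'E'
RP=np.array([[-0.824,0.566,0.021],[0.566,0.824,-0.008],[-0.022,0.005,-1.0]])
def key():
    o=readout.get_obs();R=np.array(o["tcp_rot"]);p=np.array(o["position"])
    ax=R@(RP.T@np.array([0,0,-1.])); ax/=np.linalg.norm(ax)
    g=p-R[:,2]*.0187
    return g,ax
E
python3 - <<'E'
from h import *
for n in("top","side"):
  cv2.imwrite(f"pics/{n}5.png",viewer.grab_frame(n)[:,:,::-1])
g,ax=key();print("handle",g,"axis",ax,"tip",g+.066*ax)
print(proj("side",[g,g+.026*ax,g+.066*ax]),proj("top",[g,g+.026*ax,g+.066*ax]))
a=cv2.imread("pics/side5.png")[170:340,210:390];cv2.imwrite("pics/z9.png",cv2.resize(a,None,fx=4,fy=3.5,interpolation=2))
a=cv2.imread("pics/top5.png")[130:250,90:250];cv2.imwrite("pics/z10.png",cv2.resize(a,None,fx=4,fy=4,interpolation=2))
E
```

```text
handle [0.57429796 0.19848027 0.1791943 ] axis [-0.06060892 -0.01617711 -0.99803049] tip [0.57029777 0.19741258 0.11332428]
[[287.26108233 260.32112612]
 [289.24571611 272.9291953 ]
 [292.13357359 291.1910734 ]] [[139.92024631 186.19264411]
 [147.59040321 189.19893542]
 [158.25892807 193.37653512]]
```

View pics/z9.png

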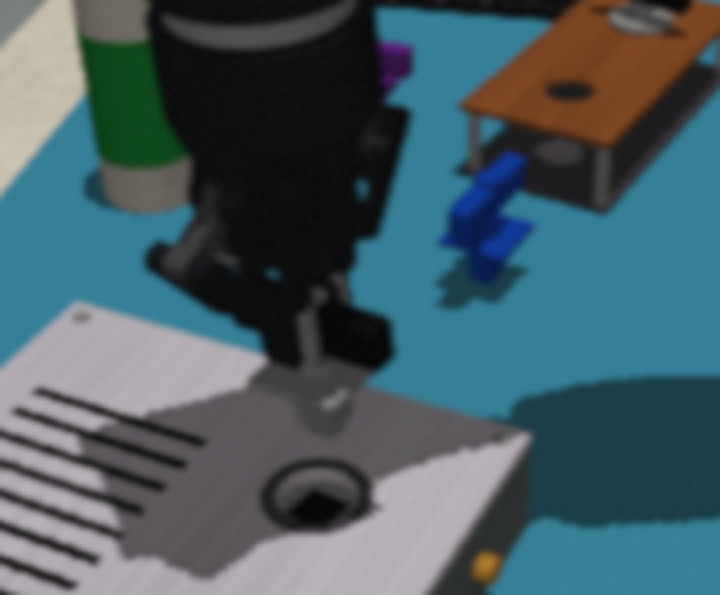

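View pics/z10.png

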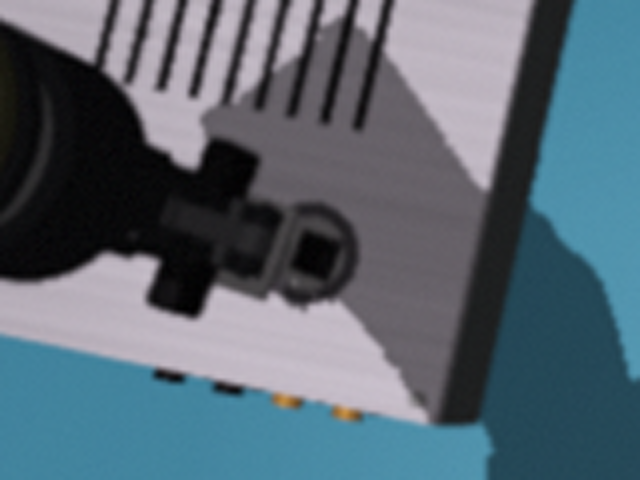

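```bash
cat > kp.py <<'E'
from h import *
o=readout.get_obs();R=np.array(o["tcp_rot"]);g,ax=key();tip=g+.066*ax
S=np.array([.5768,.2005,.062])
d=R.T@np.r_[(S-tip)[:2],0]*100
a=np.degrees(np.arctan2(R[1,0],R[0,0]))
print("t",round(o["t"],2),"handle-S mm",((g-S)*1e3).round(1),"tip-S mm",((tip-S)*1e3).round(1),"tip shift cm",d[:2].round(2),"yaw",a.round(1),"keytilt deg",np.degrees(ax[:2]).round(2),"F",np.round(o["contact_force"],1),"M",np.round(o["ft_torque"],2),"gap",round(float(o["finger_gap"]),4))
E
python3 -m inch '[{"tx":-0.5,"ty":0.5,"tz":0,"spin":0},{"tx":0,"ty":0,"tz":1,"spin":0},{"tx":0,"ty":0,"tz":1,"spin":0},{"tx":0,"ty":0,"tz":0,"spin":0}]'; python3 kp.py
```

```text
t: 8.1
position: [0.5798, 0.2016, 0.1386]
tcp_rot: [[-0.942, 0.332, -0.037], [0.333, 0.943, -0.018], [0.029, -0.029, -0.999]]
contact_force: [-1.2, -0.3, -1.7]
finger_gap: 0.0131
t 8.1 handle-S mm [ 3.7  1.5 95.3] tip-S mm [-0.2  0.5 29.4] tip shift cm [-0.04 -0.03] yaw 160.5 keytilt deg [-3.41 -0.88] F [-1.2 -0.3 -1.7] M [-0.02 -0.02  0.02] gap 0.0131
```

```bash
python3 -m inch '[{"tx":0,"ty":0,"tz":1,"spin":0},{"tx":0,"ty":0,"tz":0.8,"spin":0},{"tx":0,"ty":0,"tz":0,"spin":0}]'; python3 kp.py;  python3 - <<'E'
from h import *
for n in("top","side"):
  cv2.imwrite(f"pics/{n}6.png",viewer.grab_frame(n)[:,:,::-1])
a=cv2.imread("pics/side6.png")[230:330,230:350];cv2.imwrite("pics/z11.png",cv2.resize(a,None,fx=5,fy=5,interpolation=2))
a=cv2.imread("pics/top6.png")[150:230,120:220];cv2.imwrite("pics/z12.png",cv2.resize(a,None,fx=6,fy=6,interpolation=2))
E
```

```text
t: 8.35
position: [0.5782, 0.201, 0.1175]
tcp_rot: [[-0.942, 0.332, -0.039], [0.333, 0.943, -0.019], [0.031, -0.031, -0.999]]
contact_force: [0.3, -0.5, -1.3]
finger_gap: 0.0131
t 8.35 handle-S mm [ 2.2  0.9 74.2] tip-S mm [-1.9 -0.2  8.4] tip shift cm [-0.17  0.08] yaw 160.5 keytilt deg [-3.53 -0.93] F [ 0.3 -0.5 -1.3] M [ 0.   -0.04  0.  ] gap 0.0131
```

View pics/z11.png

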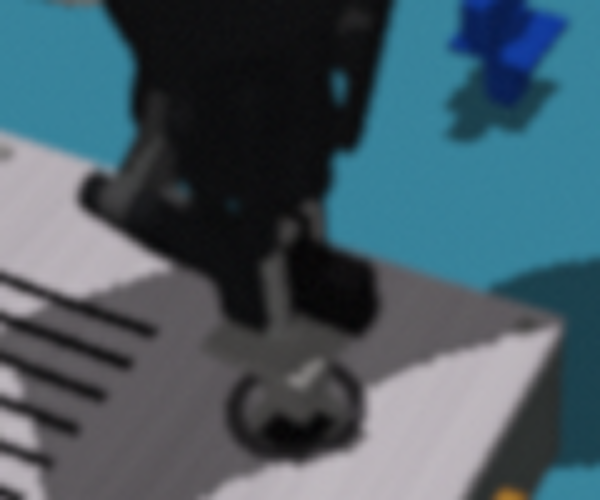

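View pics/z12.png

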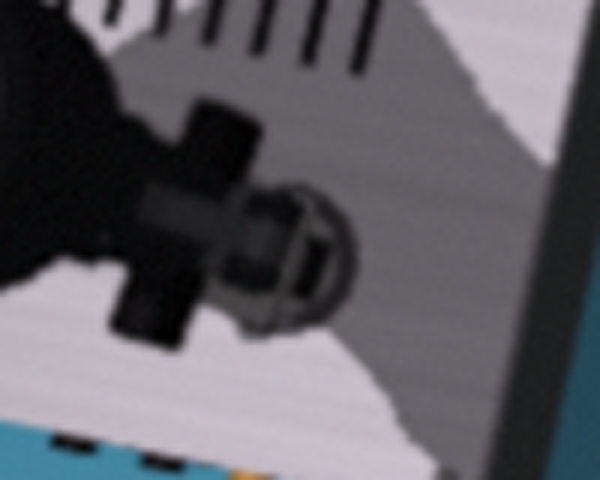

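The tip is over the square hole at about (295,425) in the side zoom, and its edges line up with the hole in both views. Inserting now.

```bash
python3 -m inch '[{"tx":-0.2,"ty":0.1,"tz":0.2,"spin":0},{"tx":0,"ty":0,"tz":0.8,"spin":0},{"tx":0,"ty":0,"tz":0.6,"spin":0},{"tx":0,"ty":0,"tz":0,"spin":0}]'; python3 kp.py
```

```text
t: 8.78
position: [0.5817, 0.202, 0.1025]
tcp_rot: [[-0.942, 0.333, -0.035], [0.333, 0.943, -0.017], [0.028, -0.027, -0.999]]
contact_force: [0.8, -0.5, -1.4]
finger_gap: 0.013
t 8.78 handle-S mm [ 5.5  1.8 59.2] tip-S mm [ 1.7  0.9 -6.7] tip shift cm [ 0.13 -0.14] yaw 160.5 keytilt deg [-3.3 -0.8] F [ 0.8 -0.5 -1.4] M [ 0.03 -0.02  0.01] gap 0.013
```

```bash
python3 -m inch '[{"tx":0.2,"ty":-0.1,"tz":0.4,"spin":0},{"tx":0,"ty":0,"tz":0.5,"spin":0},{"tx":0,"ty":0,"tz":0.4,"spin":0}]'; python3 kp.py
```

```text
t: 9.03
position: [0.5793, 0.2017, 0.0891]
tcp_rot: [[-0.942, 0.333, -0.034], [0.333, 0.943, -0.016], [0.027, -0.026, -0.999]]
contact_force: [-0.4, -0.2, -2.0]
finger_gap: 0.0131
t 9.03 handle-S mm [ 3.1  1.5 45.7] tip-S mm [ -0.6   0.6 -20.2] tip shift cm [-0.08 -0.04] yaw 160.5 keytilt deg [-3.22 -0.77] F [-0.4 -0.2 -2. ] M [-0.   -0.01 -0.03] gap 0.0131
```

```bash
python3 -m inch '[{"tx":0,"ty":0,"tz":0.4,"spin":0},{"tx":0,"ty":0,"tz":0.2,"spin":0},{"tx":0,"ty":0,"tz":0,"spin":0}]'; python3 kp.py
```

```text
t: 9.28
position: [0.5792, 0.2015, 0.0846]
tcp_rot: [[-0.942, 0.333, -0.033], [0.333, 0.943, -0.016], [0.026, -0.027, -0.999]]
contact_force: [-1.0, 0.5, -2.0]
finger_gap: 0.0128
t 9.28 handle-S mm [ 3.   1.4 41.3] tip-S mm [ -0.7   0.4 -24.6] tip shift cm [-0.08 -0.02] yaw 160.5 keytilt deg [-3.17 -0.79] F [-1.   0.5 -2. ] M [ 0.01 -0.03  0.01] gap 0.0128
```

```bash
python3 -m inch '[{"tx":0,"ty":0,"tz":0.1,"spin":0},{"tx":0,"ty":0,"tz":0,"spin":6},{"tx":0,"ty":0,"tz":0,"spin":6},{"tx":0,"ty":0,"tz":0,"spin":6}]'; python3 kp.py
```

```text
t: 9.62
position: [0.5781, 0.2009, 0.0844]
tcp_rot: [[-0.787, 0.616, -0.035], [0.616, 0.787, -0.017], [0.017, -0.035, -0.999]]
contact_force: [0.2, -1.9, 0.9]
finger_gap: 0.0131
t 9.62 handle-S mm [ 2.   0.7 41.1] tip-S mm [ -1.7   0.2 -24.8] tip shift cm [-0.14  0.08] yaw 141.9 keytilt deg [-3.16 -0.42] F [ 0.2 -1.9  0.9] M [-0.53 -0.14  0.09] gap 0.0131
```

```bash
python3 -m inch '[{"tx":0,"ty":0,"tz":0,"spin":6},{"tx":0,"ty":0,"tz":0,"spin":6},{"tx":0,"ty":0,"tz":0,"spin":6},{"tx":0,"ty":0,"tz":0,"spin":6}]'; python3 kp.py
```

```text
t: 9.95
position: [0.5777, 0.2, 0.0843]
tcp_rot: [[-0.451, 0.892, -0.036], [0.892, 0.451, -0.018], [-0.0, -0.04, -0.999]]
contact_force: [-1.5, -0.5, 0.4]
finger_gap: 0.0132
t 9.95 handle-S mm [ 1.5 -0.1 41. ] tip-S mm [ -1.8  -0.2 -24.9] tip shift cm [-0.06  0.17] yaw 116.8 keytilt deg [-2.86 -0.06] F [-1.5 -0.5  0.4] M [-0.09  0.2   0.15] gap 0.0132
```

```bash
python3 -m inch '[{"tx":0,"ty":0,"tz":0,"spin":6},{"tx":0,"ty":0,"tz":0,"spin":6},{"tx":0,"ty":0,"tz":0,"spin":6},{"tx":0,"ty":0,"tz":0,"spin":6}]'; python3 kp.py
```

```text
t: 10.28
position: [0.5768, 0.1997, 0.0842]
tcp_rot: [[-0.03, 0.999, -0.037], [0.999, 0.03, -0.02], [-0.018, -0.038, -0.999]]
contact_force: [-1.4, -0.7, 1.8]
finger_gap: 0.0128
t 10.28 handle-S mm [ 0.7 -0.4 40.9] tip-S mm [ -2.1  -0.3 -25. ] tip shift cm [0.02 0.21] yaw 91.7 keytilt deg [-2.44  0.13] F [-1.4 -0.7  1.8] M [-0.06  0.23  0.12] gap 0.0128
```

```bash
python3 -m inch '[{"tx":0,"ty":0,"tz":0,"spin":6},{"tx":0,"ty":0,"tz":0,"spin":6},{"tx":0,"ty":0,"tz":0,"spin":0}]'; python3 kp.py
```

```text
t: 10.53
position: [0.5763, 0.1998, 0.0842]
tcp_rot: [[0.19, 0.981, -0.037], [0.981, -0.19, -0.021], [-0.027, -0.033, -0.999]]
contact_force: [-1.0, 0.1, 1.4]
finger_gap: 0.0131
t 10.53 handle-S mm [ 0.2 -0.3 40.9] tip-S mm [ -2.3  -0.2 -25.1] tip shift cm [0.06 0.22] yaw 79.1 keytilt deg [-2.19  0.11] F [-1.   0.1  1.4] M [0.01 0.06 0.02] gap 0.0131
```

Turned 81°. Now I'll release and back straight up.

```bash
python3 -m inch '[{"tx":0,"ty":0,"tz":0,"spin":0},{"tx":0,"ty":0,"tz":0,"spin":0},{"tx":0,"ty":0,"tz":0,"spin":0},{"tx":0,"ty":0,"tz":0,"spin":0},{"tx":0,"ty":0,"tz":-0.5,"spin":0}]' 0.6;python3 plan.py .5768 .2 .2 79; python3 - <<'E'
from h import *
for n in("top","side"):
  cv2.imwrite(f"pics/{n}7.png",viewer.grab_frame(n)[:,:,::-1])
a=cv2.imread("pics/side7.png")[230:330,230:350];cv2.imwrite("pics/z13.png",cv2.resize(a,None,fx=5,fy=5,interpolation=2))
E
```

```text
t: 10.95
position: [0.5764, 0.2003, 0.0879]
tcp_rot: [[0.18, 0.983, -0.038], [0.983, -0.181, -0.021], [-0.027, -0.034, -0.999]]
contact_force: [0.5, 0.4, -0.2]
finger_gap: 0.0512
t 10.95 pos [0.5764 0.2003 0.0879] yaw 79.63 tilt 2.48 shift cm [ -0.33  -0.33 -11.2 ] spin 0.63 F [ 0.5  0.4 -0.2] M [ 0.02 -0.04 -0.02] gap 0.0512 q7 -0.37
```

View pics/z13.png

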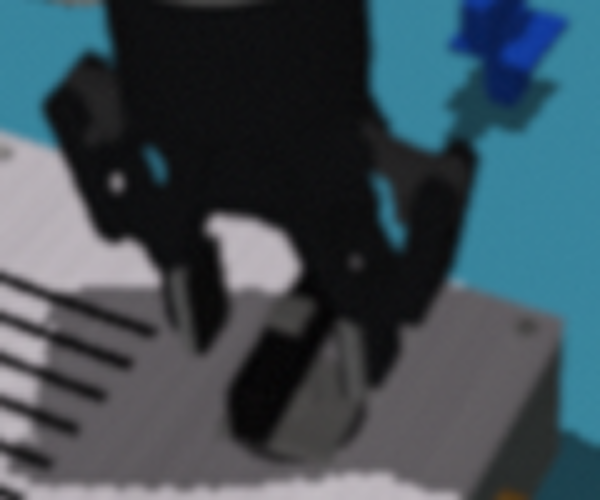

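Released: the key stands with its handle at about (285,370), between the open fingers. Retreating now.

```bash
python3 -m inch '[{"tx":0,"ty":0,"tz":-1,"spin":0},{"tx":0,"ty":0,"tz":-1.5,"spin":0},{"tx":0,"ty":0,"tz":-2,"spin":0},{"tx":0,"ty":0,"tz":-3,"spin":0},{"tx":0,"ty":0,"tz":-3,"spin":0}]'; python3 -m inch '[{"tx":-3,"ty":0,"tz":-2,"spin":0},{"tx":-4,"ty":0,"tz":0,"spin":0},{"tx":-4,"ty":0,"tz":0,"spin":0},{"tx":-3,"ty":0,"tz":0,"spin":0},{"tx":0,"ty":0,"tz":0,"spin":0}]';python3 plan.py .5768 .2 .2 79; python3 - <<'E'
from h import *
for n in("top","side"):
  cv2.imwrite(f"pics/{n}8.png",viewer.grab_frame(n)[:,:,::-1])
a=cv2.imread("pics/side8.png")[230:330,230:350];cv2.imwrite("pics/z14.png",cv2.resize(a,None,fx=5,fy=5,interpolation=2))
a=cv2.imread("pics/top8.png");cv2.imwrite("pics/z15.png",cv2.resize(a[150:230,110:220],None,fx=6,fy=6,interpolation=2))
E
```

```text
t: 11.47
position: [0.5773, 0.2011, 0.1944]
tcp_rot: [[0.18, 0.983, -0.047], [0.983, -0.181, -0.024], [-0.032, -0.042, -0.999]]
contact_force: [0.4, -0.4, -0.2]
finger_gap: 0.0514
t: 11.88
position: [0.559, 0.0638, 0.2313]
tcp_rot: [[0.171, 0.985, -0.026], [0.985, -0.172, -0.017], [-0.021, -0.022, -1.0]]
contact_force: [-0.2, -0.8, -0.3]
finger_gap: 0.0512
t 11.88 pos [0.559  0.0638 0.2313] yaw 80.13 tilt 1.76 shift cm [13.79 -0.52  2.85] spin 1.13 F [-0.2 -0.8 -0.3] M [-0.01 -0.04 -0.  ] gap 0.0512 q7 -0.2
```

View pics/z14.png

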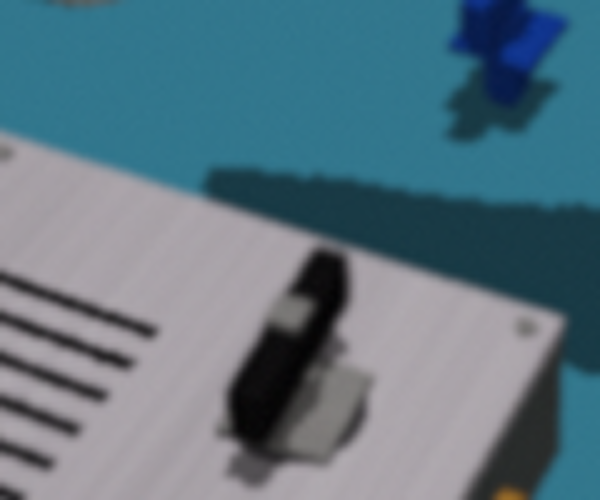

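View pics/z15.png

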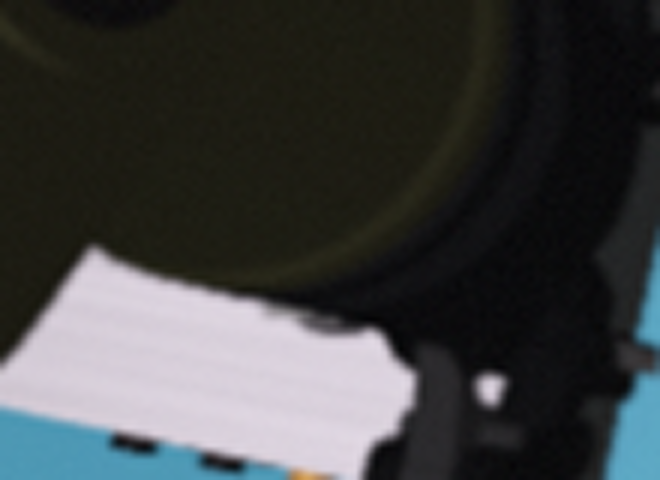

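View pics/top8.png

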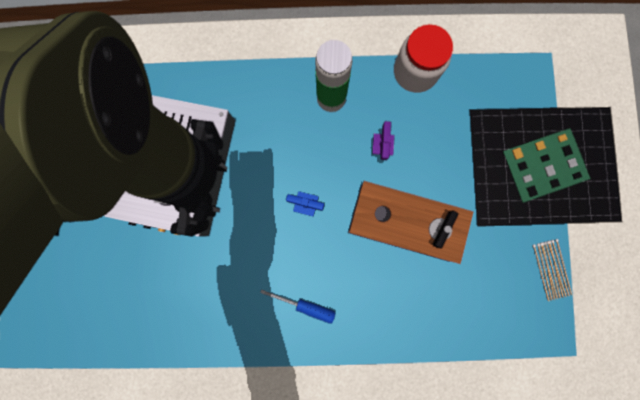

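The key stands free. I'll check its height, angle and tilt by projecting the model of a home key onto the picture.

```bash
python3 - <<'E'
from h import *
im=cv2.resize(cv2.imread("pics/side8.png")[230:330,230:350],None,fx=5,fy=5,interpolation=2)
def box(c,yaw,lx,ly,z,col):
    r=np.radians(yaw);X=np.array([np.cos(r),np.sin(r)]);Y=np.array([-X[1],X[0]])
    P=[np.r_[c+sx*X*lx/2+sy*Y*ly/2,z] for sx,sy in((1,1),(1,-1),(-1,-1),(-1,1))]
    q=((proj("side",P)-[230,230]+.5)*5-.5).astype(np.int32); cv2.polylines(im,[q],True,col,1)
c=np.array([.5768,.2012])
box(c,79.5,.04,.04,.075,(0,255,0)); box(c,79.5,.07,.014,.113,(0,0,255)); box(c,79.5,.07,.014,.089,(0,255,255))
cv2.imwrite("pics/ov.png",im)
E
```

```text
(no output)
```

View pics/ov.png

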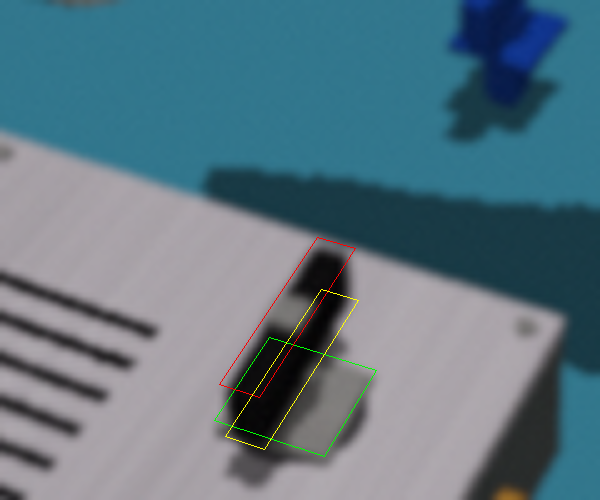

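```bash
python3 -c "
from rig import ticket
print(ticket.hand_in())"
```

```text
the job is handed in; nothing more can be done
None
```

The square key is standing in the square socket, turned about 81° clockwise and released. I handed the job in at about 12 s of the 46 s allowed; no verdict was reported.

**Picture checks after release:**
- **Key:** it looks upright and fully home. Its collar falls within about 1–2 mm of the modelled home position, and its handle is at about 79.5° yaw.
- **Round key:** it is still hanging in the stand where it started.
- **Look-alikes:** the blue and purple ones are where they were.
- **Gripper:** it is clear of everything, about 14 cm away and 23 cm up, with forces near zero.

**Lock angle:** I could not see the core itself. From the key's angle to the unit, 1.53 rad less up to 0.3 rad of play, the core should be at 1.2 rad or more, against the 0.85 rad needed.

**What was off:**
- **Tilt:** the tool drifted to about 2.5° of tilt, so the key went in about 3° off vertical. It still went in without noticeable force.
- **Turn moment:** during the turn the moment about the vertical was about 0.1 N m.
- **Side camera:** at the start, its reading of the key's position differed from the top view's by about 8 mm because the collar was partly hidden. I used the top view.

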